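Put away handlebar plugs and grips

ROBOT

A 6-joint arm with a two-finger parallel gripper is mounted at the origin on the work surface. World frame = base frame: x ahead of the robot, y to its left, z up, the work surface at z = 0. Lengths are in mm, angles in rad, forces in N, time in s.
With the tool pointing down it reaches from about 275 to 825 mm from the base axis. Payload 4.9 kg.
Tool frame: the origin (TCP) lies at the very end of the fingers, on their centre line; the grasp point (between the pads) lies 19 mm behind it; z points along the fingers, y is the line along which they close (so a half turn about z gives the same grasp; the last joint's range is limited). The gripper opens to 85 mm and grips with 20 to 120 N. Pads are 22 mm wide; open, the fingers measure 114 mm over their backs; the gripper's body (76 mm by 85 mm) begins 54 mm behind the grasp point. The pads swing forward as they close: fully open they stand 13 mm farther back than shut.
Start: joints at [1.129, 0.326, -0.193, 1.052, 0, 1.437], TCP at [166.624, 524.171, 231.281] pointing down, gripper open.
Joint ranges: [-2.65, 2.65], [-0.97, 1.79], [-1.3, 1.35], [-1.93, 2.1], [-1.47, 1.37], [-3.14, 3.14]. Speed limits (rad/s): [2.57, 2.57, 3.14, 3.14, 3.14, 3.14].

INTERFACE

Orientations are given as [roll, pitch, yaw] about the fixed x, y, z axes, in that order (R = Rz(yaw) Ry(pitch) Rx(roll)).
In Python, from bench import bot, imaging, effector gives the robot as it stands (bot), with the cameras (imaging) and the gripper (effector). Calls block until the motion is done:
- bot.move_ptp(position, orientation): joint-space move of the TCP to a pose.
- bot.movel(position, rot=None, max_speed=150, threshold=None): straight line of the TCP; rot=None keeps the orientation; max_speed is the mean speed in mm/s. With threshold (N) it stops when the force on the tool has changed by that much, and returns True; else False.
- bot.move_j(angles): joint-space move.
- effector.grip(opening, effort=None): opening from 0.0 (shut) to 1.0 (fully open); effort is the grip in N (None keeps the last); returns when the fingers have stopped.
- bot.dwell(seconds).
- bot.solve_ik(position, orientation): joint angles nearest the present ones, or None.
- bot.get_state(): the state.
- imaging.capture(name): name is "scene" or "side" or "wrist"; returns the picture (384x512x3 uint8, blue, green, red); there is no depth.
- imaging.camera_model(name): a dict with "K" (3x3 intrinsics, pixels), "position" and "rotation" of the camera in the world. Camera axes: x right, y up, looking along -z (the intrinsics and any distortion apply to the point x, -y, -z); pixel columns grow to the right and rows downward; lengths in mm; the calibration is good to about 2 mm. A picture is of the moment at which its call begins: read the wrist's pose just before it. camera_model takes no time and is no camera call; for the wrist camera it gives the pose at the moment of the call.
A pose or a line that the arm cannot do raises bot.IKError and nothing moves.
- bot.sign_off(): hands the job in; it is judged then, once.
The state is a dict: "t": time; "qpos": joint angles; "joint_velocities": joint speeds; "effort": joint torques, N m; "tcp_pos": TCP position; "orientation": TCP orientation; "contact_force": force on the tool from outside, world axes, zero at the start; "wrist_torque": the same for the moment, N m; "opening": opening from 0.0 (shut) to 1.0 (fully open); "gripper_force": force on a finger pad.
Only numpy, scipy, OpenCV 4.12 (cv2) and the standard library are available. Lean on these libraries where they do the work, as an engineer would, in place of code of your own. Each camera call takes 0.05 s, during which the arm holds its last target. There are 200 camera calls.

TASK

Put away the handlebar spares: with the hand scoop, scoop every greasy bar-end plug out of the long steel tray and tip it into the open grey parts box, without touching the plugs with the gripper, then set the scoop back down flat in the middle of its rubber mat. Lay every loose handlebar grip centred in a notch of its own across both rails of the wooden rack, so that it cannot roll off. Leave the tyre levers, hex keys and bell alone.

Things in the scene. Friction and masses are not known exactly. Their poses are not given: they have to be found in the camera images.
- scoop: hand scoop, aluminium pan with an upright dark wooden handle, 220 g. Origin: centre of the pan's underside; z up, mouth towards its -x. Pan 120 mm long (x -60 to 60), 102 mm wide outside, 96 inside, open at the top and mouth; floor 2 mm thick, side walls 34 mm high from 12 mm behind the lip, back wall 40 mm. Starts flat on the rubber mat. Empties when tipped about 60 degrees mouth down.
- scoop_grip (a point): point on the scoop's handle to grip across its thickness: x = 82, y = 0, z = 78 mm in the scoop's frame. The handle is flat-sided, 24 mm thick along the scoop's y, 28 mm the other way, and leans back 20 degrees from the back wall to its top at x = 91, z = 105 mm
- scoop_mouth (a point): middle of the scoop's front lip: x = -60, y = 0, z = 1 mm in the scoop's frame. Behind the 1 mm thick lip a ramp rises to 3.5 mm over 12 mm, then drops to the 2 mm floor, so that what has rolled over it stays in while the pan is level
- tray: long shallow steel sorting tray, fixed: 300 mm (its x) by 120 mm (its y), 34 mm high, walls and floor 5 mm (inside 290 by 110 mm, floor top at z = 5 mm). Origin: centre of the underside. The plugs start in its -x part (centres x from -123 to -13 mm); the +x part is empty, long enough to set the scoop down in.
- box: open grey plastic parts box with two black clips, fixed: 150 by 150 mm, 60 mm high, walls and floor 5 mm. Origin: centre of the underside. Its lid lies elsewhere and is not needed.
- pad: black rubber mat, fixed flat on the bench: 150 mm (x) by 140 mm (y), 4 mm thick; the scoop's place. Origin: centre of the underside.
- rack: wooden rack, fixed: base board 120 (x) by 200 mm (y), 8 mm thick, with two rails 12 mm thick along y at x = -42 and +42 mm, tops 34 mm high, each with three 90-degree V notches 14 mm deep, 28 mm wide, at y = -62, 0, +62. A grip lies along the rack's x over both rails; between the rails the fingers have room down to the base board. Origin: centre of the underside.
- levers: three blue plastic tyre levers clipped side by side, 115 by 56 by 7 mm, loose bystander; origin: centre of the underside
- hexset: steel fold-out hex key set, 90 by 38 by 18 mm, loose bystander; origin: centre of the underside
- bell: red plastic bicycle bell, 54 mm across, 31 mm high, loose bystander; origin: centre of the underside
- notch1 (a point): where the centre of a grip lies when seated in notch 1 of the rack: x = 0, y = -62 mm, z = 42.6 mm in the rack's frame
- notch2 (a point): where the centre of a grip lies when seated in notch 2 of the rack: x = 0, y = 0 mm, z = 42.6 mm in the rack's frame
- notch3 (a point): where the centre of a grip lies when seated in notch 3 of the rack: x = 0, y = 62 mm, z = 42.6 mm in the rack's frame
- plug1: bar-end plug, a round black rubber stopper and a bare metal band round its middle: 31 mm long, 29 mm diameter (30 at the band), 25 g; greased and slippery. Origin at its centre, x along its length. It lies on the floor of the tray at the start. May be absent.
- plug2: bar-end plug, a round black rubber stopper and a bare metal band round its middle: 31 mm long, 29 mm diameter (30 at the band), 25 g; greased and slippery. Origin at its centre, x along its length. It lies on the floor of the tray at the start. May be absent.
- plug3: bar-end plug, a round black rubber stopper and a bare metal band round its middle: 31 mm long, 29 mm diameter (30 at the band), 25 g; greased and slippery. Origin at its centre, x along its length. It lies on the floor of the tray at the start. May be absent.
- plug4: bar-end plug, a round black rubber stopper and a bare metal band round its middle: 31 mm long, 29 mm diameter (30 at the band), 25 g; greased and slippery. Origin at its centre, x along its length. It lies on the floor of the tray at the start. May be absent.
- plug5: bar-end plug, a round black rubber stopper and a bare metal band round its middle: 31 mm long, 29 mm diameter (30 at the band), 25 g; greased and slippery. Origin at its centre, x along its length. It lies on the floor of the tray at the start. May be absent.
- plug6: bar-end plug, a round black rubber stopper and a bare metal band round its middle: 31 mm long, 29 mm diameter (30 at the band), 25 g; greased and slippery. Origin at its centre, x along its length. It lies on the floor of the tray at the start. May be absent.
- grip1: handlebar grip, a ribbed black rubber cylinder 120 mm long, 32 mm diameter, 80 g, lying loose on the bench, free to roll. Origin at its centre, x along its length, so its centre is 16 mm above the bench. May be absent.
- grip2: handlebar grip, a ribbed black rubber cylinder 120 mm long, 32 mm diameter, 80 g, lying loose on the bench, free to roll. Origin at its centre, x along its length, so its centre is 16 mm above the bench. May be absent.
- grip3: handlebar grip, a ribbed black rubber cylinder 120 mm long, 32 mm diameter, 80 g, lying loose on the bench, free to roll. Origin at its centre, x along its length, so its centre is 16 mm above the bench. May be absent.

How it is judged (in metres and radians):
At the end, for the whole second after the job is handed in: Every plug inside the box, below its rim, at rest; every grip in a rack notch, centre within 14 mm of the notch point, length within 0.15 rad of the rack's x; scoop flat (tilt < 0.1 rad) on the mat, origin within 45 mm of the mat's centre (x of plug1 in the frame of box between -0.07 and 0.07 m and y of plug1 in the frame of box between -0.07 and 0.07 m and height (world z) of each of plug1, plug2, plug3, plug4, plug5, plug6 below 0.06 m and linear speed of each of plug1, plug2, plug3, plug4, plug5, plug6 below 0.05 m/s and x of plug2 in the frame of box between -0.07 and 0.07 m and y of plug2 in the frame of box between -0.07 and 0.07 m and x of plug3 in the frame of box between -0.07 and 0.07 m and y of plug3 in the frame of box between -0.07 and 0.07 m and x of plug4 in the frame of box between -0.07 and 0.07 m and y of plug4 in the frame of box between -0.07 and 0.07 m and x of plug5 in the frame of box between -0.07 and 0.07 m and y of plug5 in the frame of box between -0.07 and 0.07 m and x of plug6 in the frame of box between -0.07 and 0.07 m and y of plug6 in the frame of box between -0.07 and 0.07 m and (distance between grip1 and notch1 below 0.014 m or distance between grip1 and notch2 below 0.014 m or distance between grip1 and notch3 below 0.014 m) and angle between the x axis of each of grip1, grip2, grip3 and the x axis of rack, either way round below 0.15 rad and linear speed of each of grip1, grip2, grip3, scoop below 0.03 m/s and (distance between grip2 and notch1 below 0.014 m or distance between grip2 and notch2 below 0.014 m or distance between grip2 and notch3 below 0.014 m) and (distance between grip3 and notch1 below 0.014 m or distance between grip3 and notch2 below 0.014 m or distance between grip3 and notch3 below 0.014 m) and horizontal distance between scoop and pad below 0.045 m and angle between scoop's own z axis and vertical below 0.1 rad and height (world z) of scoop below 0.012 m); the robot touches nothing.
It fails at once if the gripper's fingers touch a greasy plug (contact force between the fingers and plug1 above 0.5 N or contact force between the fingers and plug2 above 0.5 N or contact force between the fingers and plug3 above 0.5 N or contact force between the fingers and plug4 above 0.5 N or contact force between the fingers and plug5 above 0.5 N or contact force between the fingers and plug6 above 0.5 N).
It fails at once if the tyre levers, hex key set or bell are moved by more than 4 cm (distance of any of levers, hexset, bell from where it was at the start of the episode above 0.04 m).
Of plug1, plug2, plug3, plug4, plug5, plug6 only 4 to 6 are there at a start; the rules pass over those that are not, and their reading is None.
Of grip1, grip2, grip3 only 2 to 3 are there at a start; the rules pass over those that are not, and their reading is None.
At some moment in a run one of scoop may be knocked a few centimetres aside while the robot is not near it.
It also fails if it takes over 210 s, if anything falls off the work surface, if the arm or the gripper's body presses on something with over 40 N, if the wrist force passes 120 N, or if a joint passes its speed limit or range.

## Working session

There is one attempt and no reset: what is moved stays moved. The work goes in short steps, each a Python script; the robot and the scene stay as the last script left them, time stands still between calls to the robot, and variables do not carry over. Pictures are saved under pics/ and viewed, at most 18 in all, crops included, and the job is handed in when it is done.

```bash
ls; mkdir -p pics
python3 - <<'E'
from bench import bot, imaging, effector
import cv2, numpy as np
for n in ("scene","side"):
    im=imaging.capture(n); cv2.imwrite(f"pics/{n}0.png",im)
    m=imaging.camera_model(n); print(n,np.round(np.array(m["K"]),1).tolist(),np.round(m["position"],1),np.round(m["rotation"],3).tolist(),[k for k in m])
s=bot.get_state(); print(s["t"],s["orientation"],s["opening"])
E
```

```text
bench.py
pics
scene [[379.9, 0.0, 249.7], [0.0, 379.9, 189.9], [0.0, 0.0, 1.0]] [1066.3  101.2  839.7] [0.558, -0.011, 1.638] ['K', 'position', 'rotation']
side [[436.3, 0.0, 258.5], [0.0, 436.3, 195.4], [0.0, 0.0, 1.0]] [ 335.9 -730.1  901.1] [0.786, -0.003, -0.272] ['K', 'position', 'rotation']
0.1 [-3.14005952e+00 -2.21244647e-04  2.83382138e+00] 1.0024191963921412
```

View both.

View pics/scene0.png

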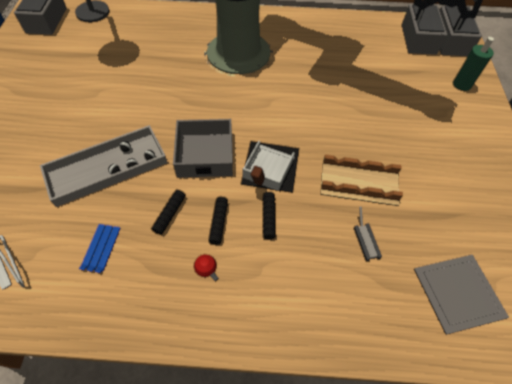

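View pics/side0.png

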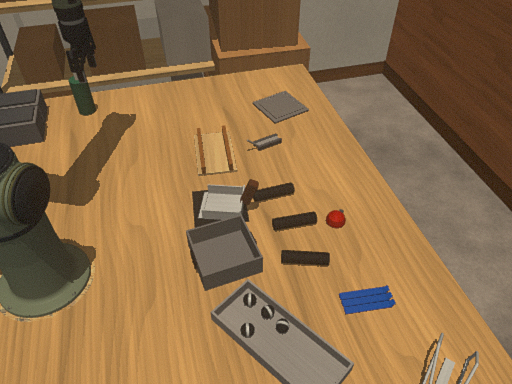

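```bash
cat > h.py <<'E'
from bench import bot, imaging, effector
import cv2, numpy as np
from scipy.spatial.transform import Rotation as R
def cam(n):
    m=imaging.camera_model(n); K=np.array(m["K"]); r=R.from_euler("xyz",m["rotation"]).as_matrix()
    return K,r,np.array(m["position"])
def px2w(c,uv,z):
    K,r,p=c; uv=np.atleast_2d(uv).astype(float)
    d=np.c_[(uv[:,0]-K[0,2])/K[0,0],-(uv[:,1]-K[1,2])/K[1,1],-np.ones(len(uv))]@r.T
    return p+d*((z-p[2])/d[:,2])[:,None]
def w2px(c,P):
    K,r,p=c; q=(np.atleast_2d(P)-p)@r; return np.c_[K[0,2]+K[0,0]*q[:,0]/-q[:,2],K[1,2]+K[1,1]*q[:,1]/q[:,2]]
def down(yaw): return [np.pi,0,yaw]
E
python3 - <<'E'
from h import *
c=cam("scene"); s=cam("side"); f=lambda n,c,uv,z:print(n,np.round(px2w(c,uv,z)[:,:2]).tolist())
f("tray top",c,[(42,168),(151,129),(167,158),(55,202)],34)
f("box top",c,[(176,121),(231,120),(234,166),(174,167)],60)
f("pad",c,[(246,142),(299,148),(294,191),(241,184)],4)
f("rack",c,[(325,155),(402,163),(400,205),(321,195)],8)
f("grips",c,[(169,212),(219,220),(269,216)],16)
f("grips side",s,[(305,258),(295,221),(273,192)],16)
f("box side",s,[(187,234),(240,218),(262,252),(203,273)],60)
f("plugs",c,[(125,147),(149,154),(133,165),(115,167)],20)
f("others",c,[(100,248),(206,267),(368,240)],10)
st=bot.get_state(); w=cam("wrist"); Rt=R.from_euler("xyz",st["orientation"]).as_matrix()
print("wristcam in tool",(w[2]-st["tcp_pos"])@Rt, np.round(Rt.T@w[1],2), w[0][0,0])
E
```

```text
tray top [[537.0, -462.0], [386.0, -210.0], [481.0, -148.0], [634.0, -395.0]]
box top [[375.0, -138.0], [359.0, 10.0], [512.0, 32.0], [527.0, -117.0]]
pad [[388.0, 54.0], [398.0, 203.0], [540.0, 190.0], [529.0, 51.0]]
rack [[420.0, 273.0], [431.0, 481.0], [565.0, 457.0], [550.0, 258.0]]
grips [[631.0, -118.0], [644.0, 7.0], [625.0, 128.0]]
grips side [[629.0, -122.0], [645.0, 2.0], [620.0, 125.0]]
box side [[355.0, -4.0], [496.0, 14.0], [520.0, -108.0], [372.0, -130.0]]
plugs [[443.0, -273.0], [462.0, -203.0], [501.0, -237.0], [511.0, -283.0]]
others [[735.0, -263.0], [763.0, -10.0], [669.0, 366.0]]
wristcam in tool [  84.47307595   -0.71712478 -143.21699553] [[ 0.    0.95  0.33]
 [ 1.   -0.    0.  ]
 [ 0.    0.33 -0.95]] 266.3176316561491
```

Run:
```python
from h import *
import json
V={"tray":(500,-240,200),"mid":(540,60,200),"rack":(520,260,200)}
for n in ("rack","mid","tray"):
    bot.move_ptp(list(V[n]),down(np.pi)); c=cam("wrist"); im=imaging.capture("wrist"); cv2.imwrite(f"pics/w_{n}.png",im)
    np.savez(f"w_{n}.npz",K=c[0],r=c[1],p=c[2],im=im); s=bot.get_state(); print(n,s["t"],np.round(s["qpos"],2),np.round(s["tcp_pos"],1))
```

```text
rack 1.775 [ 0.34  0.41 -0.16  1.01  0.    0.34] [519.4 260.9 200.1]
mid 2.6417 [-0.02  0.34 -0.26  0.97  0.   -0.02] [540.   61.5 200.1]
tray 3.85 [-0.58  0.36 -0.23  0.98  0.   -0.58] [ 500.5 -238.5  200. ]
```

View pics/w_tray.png

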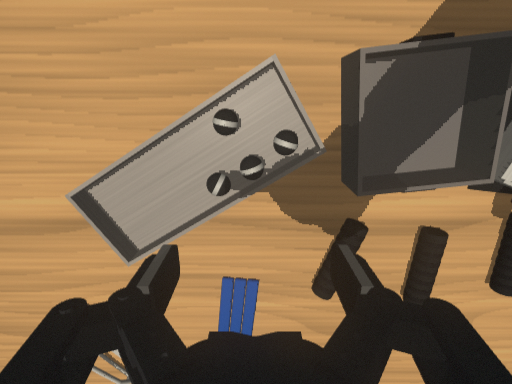

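View pics/w_mid.png

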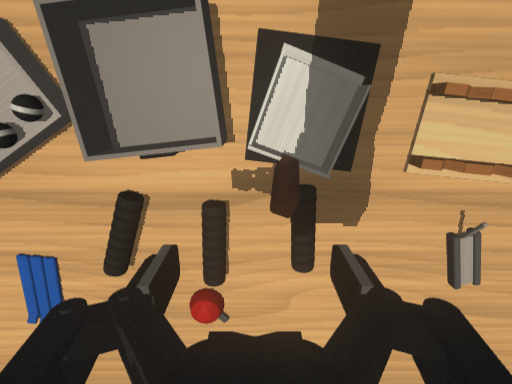

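View pics/w_rack.png

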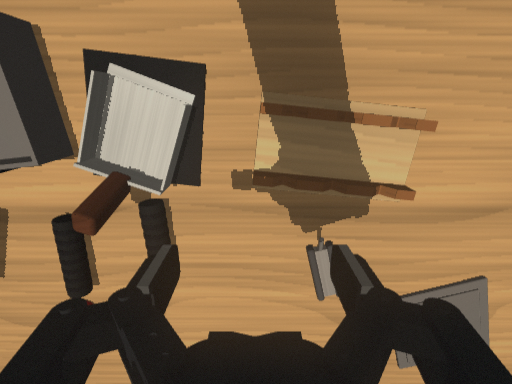

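Run:
```python
from h import *
ims=[]
for n,p in (("tray2",(585,-300,210)),("pad2",(560,125,170))):
    bot.move_ptp(list(p),down(np.pi)); bot.dwell(0.3); c=cam("wrist"); im=imaging.capture("wrist")
    np.savez(f"w_{n}.npz",K=c[0],r=c[1],p=c[2],im=im); ims.append(im); print(np.round(c[2]))
a=cv2.resize(ims[0][:250,110:430],None,fx=2.5,fy=2.4); cv2.imwrite("pics/tray2.png",a)
a=cv2.resize(ims[1][:250,110:430],None,fx=2.5,fy=2.4); cv2.imwrite("pics/pad2.png",a)
# tray silhouette by low saturation
c=[np.load("w_tray2.npz")[k] for k in "Krp"]; hsv=cv2.cvtColor(ims[0],cv2.COLOR_BGR2HSV)
m=((hsv[...,1]<60)&(hsv[...,2]>25)).astype(np.uint8); m[245:]=0
m=cv2.morphologyEx(m,cv2.MORPH_CLOSE,np.ones((9,9)))
cs=sorted(cv2.findContours(m,0,2)[0],key=cv2.contourArea)[-3:]
for k in cs:
    P=px2w(c,k[:,0],34)[:,:2]; r=cv2.minAreaRect(P.astype(np.float32)); print(cv2.contourArea(k),cv2.boundingRect(k),np.round(r[0],1),np.round(r[1],1),r[2])
```

```text
[ 500. -300.  354.]
[476. 124. 313.]
350.0 (375, 162, 39, 65) [ 613.5 -126.6] [22.3 89.7] 63.7475471496582
12914.0 (394, 0, 118, 118) [458.8 -79.3] [116.3 140.2] 2.151174306869507
28271.5 (107, 0, 279, 205) [ 497.4 -315.1] [122.8 301.2] 31.637250900268555
```

View pics/tray2.png

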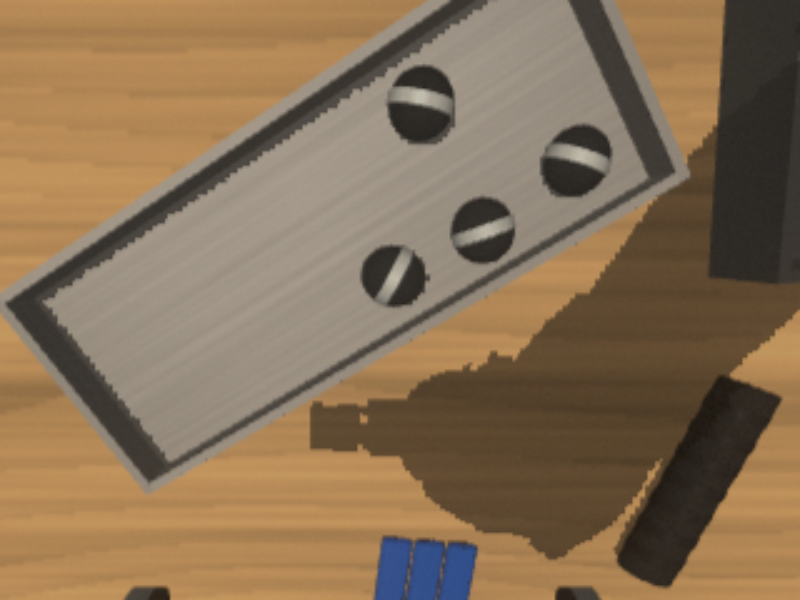

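View pics/pad2.png

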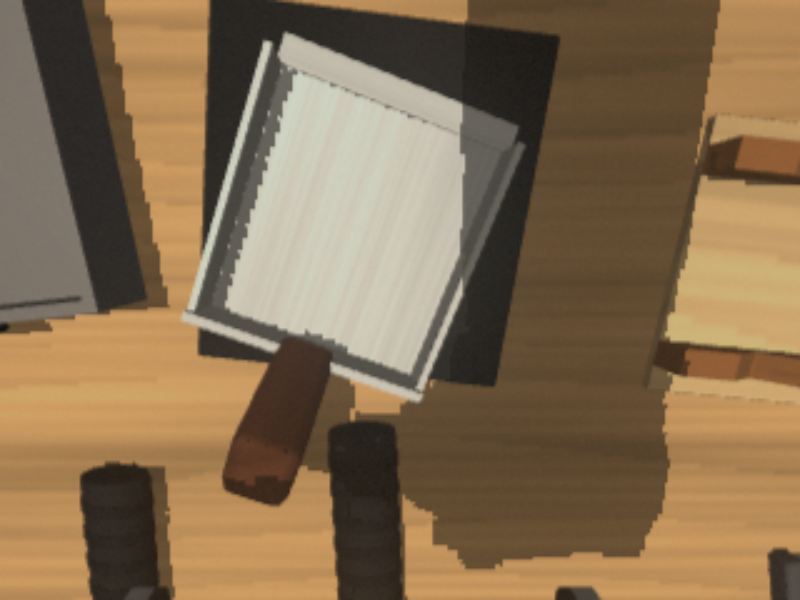

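```bash
cat >> h.py <<'E'
def ld(n):
    d=np.load(f"w_{n}.npz"); return [d[k] for k in "Krp"]
def crop(uv): return np.array(uv)/[2.5,2.4]+[110,0]
E
python3 - <<'E'
from h import *
c=ld("tray2"); 
t=px2w(c,crop([(5,303),(148,490),(690,175)]),34)[:,:2]; print("tray corners",np.round(t,1).tolist(),[np.linalg.norm(t[1]-t[0]),np.linalg.norm(t[2]-t[1])],np.degrees(np.arctan2(*(t[1]-t[2])[::-1])), "ctr",(t[0]+t[2])/2)
a=np.radians(-58.37); ux=np.array([np.cos(a),np.sin(a)]);uy=np.array([-ux[1],ux[0]])
p=px2w(c,crop([(421,104),(577,160),(483,230),(394,276)]),20)[:,:2]-[497.4,-315.1]; print("plugs in tray",np.round(np.c_[p@ux,p@uy],1).tolist())
c=ld("pad2")
l=px2w(c,crop([(286,33),(519,124)]),5)[:,:2]; b=px2w(c,crop([(183,318),(419,402)]),44)[:,:2]
hd=px2w(c,crop([(253,487)]),105)[:,:2]
lm,bm=l.mean(0),b.mean(0); d=bm-lm; print("scoop",l,b,"widths",np.linalg.norm(l[1]-l[0]),np.linalg.norm(b[1]-b[0]),"len",np.linalg.norm(d),"ctr",(lm+bm)/2,"yaw",np.degrees(np.arctan2(d[1],d[0])), np.degrees(np.arctan2(*(l[0]-l[1])[::-1]))+90,np.degrees(np.arctan2(*(b[0]-b[1])[::-1]))+90,"handle top",hd)
q=px2w(c,crop([(558,37),(495,386),(199,355),(209,-8)]),4)[:,:2]; print("pad",q.round(1).tolist(),(q[0]+q[2])/2)
E
```

```text
tray corners [[528.7, -467.2], [626.7, -410.3], [471.3, -155.8]] [np.float64(113.25584723540554), np.float64(298.2059357193343)] -58.59392901677401 ctr [ 499.98690021 -311.45686904]
plugs in tray [[-65.3, -27.3], [-114.1, 30.5], [-62.8, 35.6], [-15.9, 32.4]]
scoop [[394.07428557  93.54799463]
 [427.97182558 188.84463821]] [[505.75194801  52.6456795 ]
 [541.44123109 147.36737118]] widths 101.14590202662679 101.2221507449466 len 119.87242986211183 ctr [467.30982257 120.60142088] yaw -20.097184615554895 -19.58075232295289 -20.645429018683544 handle top [[556.94988066  87.19754901]]
pad [[395.4, 202.2], [543.2, 186.5], [527.8, 47.9], [379.4, 63.8]] [461.60932548 125.06121382]
```

```bash
cat >> h.py <<'E'
TR=np.array([497.7,-314.8,0.]); TY=np.radians(-58.5); BOX=np.array([440.,-55,0]); PAD=np.array([461.6,125,0])
GP=np.array([82.,0,78])
def tool(org,yaw,tilt=0,phi=0.17,pivot=None):
    """TCP pose for scoop origin org; tilt>0 raises the mouth; pivot: org is the place of that scoop point"""
    Rs=R.from_euler("z",yaw)*R.from_euler("y",tilt)
    o=np.array(org,float)-(Rs.apply(pivot) if pivot is not None else 0)
    Rt=Rs*R.from_matrix(np.array([[-np.cos(phi),0,-np.sin(phi)],[0,1,0],[np.sin(phi),0,-np.cos(phi)]]))
    return (o+Rs.apply(GP)+19*Rt.as_matrix()[:,2]).tolist(), Rt.as_euler("xyz").tolist()
def tray(x,y,z): 
    return TR+R.from_euler("z",TY).apply([x,y,z])
LIP=np.array([-60,0,1.]); BACK=np.array([60.,0,0])
E
python3 - <<'E'
from h import *
S=([467.3,120.6,4],np.radians(-20.1))
for phi in (0,.17,.35):
    print("phi",phi)
    def t(n,*a,**k):
        q=bot.solve_ik(*tool(*a,phi=phi,**k)); print("  ",n,None if q is None else np.round(q,2))
    t("pick",*S); t("pick+",S[0]+np.array([0,0,120.]),S[1])
    t("tray+",tray(66,2,105),TY); t("tray",tray(66,2,5),TY); t("end",tray(-84,2,5),TY)
    t("endtilt",tray(-24,2,5),TY,.2,pivot=BACK); t("lift",tray(-24,2,150),TY,.2,pivot=BACK)
    for y in (-10,-25,-40):
      yw=np.radians(y);
      for ti in (.2,-.5,-1.05,-1.2): t((y,ti),BOX+[20*np.cos(yw),20*np.sin(yw),60],yw,ti,pivot=LIP)
E
```

```text
phi 0
   pick [ 0.03  0.5  -0.4   0.67 -0.    0.39]
   pick+ [ 0.03  0.37 -0.26  0.94 -0.    0.39]
   tray+ [-0.75  0.7   0.26  1.12  0.    0.27]
   tray [-0.75  0.78  0.14  0.93  0.    0.27]
   end [-0.68  0.55 -0.3   0.72  0.    0.34]
   endtilt [-0.72  0.71 -0.05  1.01  0.06  0.29]
   lift [-0.72  0.58  0.12  1.3   0.06  0.29]
   (-10, 0.2) [-0.25  0.71  0.05  1.11 -0.02 -0.07]
   (-10, -0.5) [-0.3   0.09 -0.8   0.18  0.06 -0.11]
   (-10, -1.05) None
   (-10, -1.2) None
   (-25, 0.2) [-0.34  0.7   0.03  1.1   0.02  0.09]
   (-25, -0.5) [-0.28  0.09 -0.8   0.19 -0.07  0.14]
   (-25, -1.05) None
   (-25, -1.2) None
   (-40, 0.2) [-0.43  0.67 -0.03  1.06  0.05  0.26]
   (-40, -0.5) [-0.26  0.1  -0.78  0.23 -0.2   0.39]
   (-40, -1.05) None
   (-40, -1.2) None
phi 0.17
   pick [ 0.    0.6  -0.24  0.9   0.06  0.35]
   pick+ [ 0.    0.48 -0.1   1.15  0.06  0.35]
   tray+ [-0.77  0.85  0.53  1.41  0.04  0.25]
   tray [-0.77  0.91  0.39  1.21  0.04  0.25]
   end [-0.71  0.66 -0.12  0.95  0.05  0.31]
   endtilt [-0.74  0.83  0.15  1.25  0.1   0.26]
   lift [-0.74  0.72  0.32  1.53  0.1   0
[... 746 characters left out ...]
7]
   endtilt [-0.76  0.98  0.38  1.5   0.14  0.23]
   lift [-0.76  0.88  0.55  1.77  0.14  0.23]
   (-10, 0.2) [-0.24  1.02  0.55  1.64 -0.04 -0.06]
   (-10, -0.5) [-0.28  0.27 -0.43  0.72  0.02 -0.1 ]
   (-10, -1.05) [-0.36 -0.18 -1.12 -0.05  0.12 -0.14]
   (-10, -1.2) None
   (-25, 0.2) [-0.35  1.    0.5   1.62  0.04  0.07]
   (-25, -0.5) [-0.31  0.27 -0.44  0.72 -0.02  0.12]
   (-25, -1.05) [-0.21 -0.16 -1.1  -0.06 -0.15  0.17]
   (-25, -1.2) [-0.16 -0.19 -1.28 -0.35 -0.21  0.19]
   (-40, 0.2) [-0.47  0.95  0.39  1.55  0.12  0.2 ]
   (-40, -0.5) [-0.34  0.26 -0.45  0.72 -0.05  0.35]
   (-40, -1.05) [-0.08 -0.09 -1.03  0.04 -0.38  0.5 ]
   (-40, -1.2) [ 0.03 -0.1  -1.17 -0.2  -0.53  0.53]
```

```bash
sed -i 's/phi=0.17/phi=0.35/' h.py
cat >> h.py <<'E'
def st(m=""):
    s=bot.get_state(); print(m,"t",round(s["t"],1),"tcp",np.round(s["tcp_pos"],1),"F",np.round(s["contact_force"],1),"T",np.round(s["wrist_torque"],2),"op",round(s["opening"],3),"gf",round(s["gripper_force"],1))
E
python3 - <<'E'
from h import *
p,o=tool([467.3,120.6,4],np.radians(-20.1)); z=R.from_euler("xyz",o).as_matrix()[:,2]
bot.move_ptp((np.array(p)-90*z).tolist(),o); st("pre")
bot.movel(p,o,max_speed=100); st("at")
effector.grip(0.0,effort=110); st("grip")
p2,o2=tool([467.3,120.6,44],np.radians(-20.1)); bot.movel(p2,o2,max_speed=80); st("lift")
c=cam("wrist"); im=imaging.capture("wrist"); cv2.imwrite("pics/lift.png",im)
E
```

```text
pre t 7.1 tcp [567.6  83.1 147.1] F [ 0.6 -0.3  0.5] T [-0.07 -0.23 -0.01] op 0.999 gf 0.0
at t 8.2 tcp [538.8  94.7  64.9] F [ 0.6  1.1 -0.2] T [-0.08 -0.33 -0.  ] op 0.995 gf 0.0
grip t 8.7 tcp [538.5  94.7  64.4] F [0.6 0.4 1.7] T [-0.1  -0.24 -0.09] op 0.268 gf 107.5
lift t 9.4 tcp [538.3  94.6 104.3] F [-0.1  1.  -1.7] T [-0.18 -0.5  -0.01] op 0.27 gf 107.6
```

View pics/lift.png

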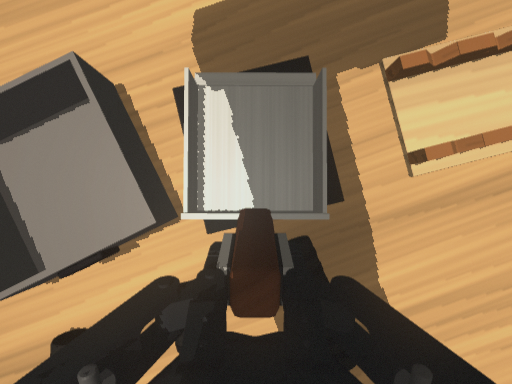

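Run:
```python
from h import *
c=cam("wrist"); s=bot.get_state(); Rt=R.from_euler("xyz",s["orientation"]); phi=.35
M=R.from_matrix(np.array([[-np.cos(phi),0,-np.sin(phi)],[0,1,0],[np.sin(phi),0,-np.cos(phi)]]))
f=lambda P:np.round(w2px(c,np.array(s["tcp_pos"])+Rt.apply(M.inv().apply(np.array(P)-GP)-[0,0,19])),1).tolist()
print(f([[-60,-51,1],[-60,51,1],[60,-51,40],[60,51,40],[91,0,105]]))
bot.movel(*tool([467.3,120.6,150],np.radians(-20.1)),max_speed=150)
bot.move_ptp(*tool(tray(66,2,150),TY)); st()
bot.movel(*tool(tray(66,2,50),TY)); bot.dwell(.3); st()
im=imaging.capture("wrist"); cv2.imwrite("pics/pretray.png",im)
```

```text
[[195.3, 72.2], [316.4, 72.1], [181.9, 218.6], [330.2, 218.6], [256.6, 301.0]]
 t 12.2 tcp [ 574.3 -432.9  210.5] F [ 0.5  0.6 -1.8] T [-0.51 -0.28 -0.  ] op 0.269 gf 107.6
 t 13.3 tcp [ 573.6 -434.7  111. ] F [-0.5  0.3 -1.4] T [-0.54 -0.24  0.01] op 0.267 gf 107.6
```

View pics/pretray.png

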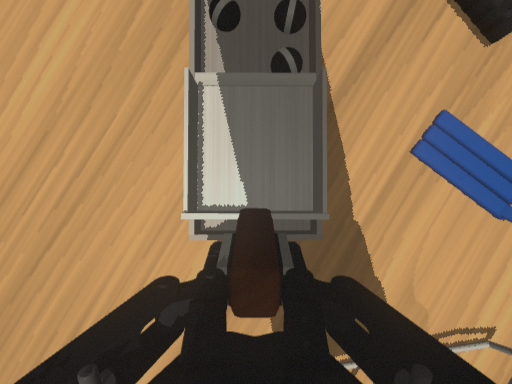

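Run:
```python
from h import *
p,o=tool(tray(66,2,9),TY); print(np.round(p,1)); print(bot.movel(p,o,max_speed=60,threshold=8)); st("z9")
p,o=tool(tray(66,2,3),TY); print(np.round(p,1)); print(bot.movel(p,o,max_speed=12,threshold=5)); st("contact")
im=imaging.capture("wrist"); cv2.imwrite("pics/intray.png",im)
```

```text
[ 573.3 -434.4   69.2]
False
z9 t 14.2 tcp [ 573.4 -434.4   69.4] F [-0.4  1.  -2.7] T [-0.41 -0.23  0.02] op 0.266 gf 107.6
[ 573.3 -434.4   63.2]
True
contact t 14.6 tcp [ 572.8 -433.5   66.5] F [-0.5 -0.  -2.6] T [-0.44 -0.25  0.02] op 0.27 gf 107.8
```

Run:
```python
from h import *
p,o=tool(tray(66,2,2.5),TY); print(bot.movel(p,o,max_speed=10,threshold=8)); st("contact"); bot.dwell(.3); st()
```

```text
True
contact t 14.9 tcp [ 572.6 -433.3   65.4] F [ 0.4 -0.   5.2] T [-0.09 -0.   -0.02] op 0.27 gf 108.7
 t 15.2 tcp [ 572.6 -433.3   65.4] F [ 0.7 -0.4  5.5] T [-0.06  0.    0.05] op 0.27 gf 108.7
```

Run:
```python
from h import *
p,o=tool(tray(-50,2,5.1),TY); print(bot.movel(p,o,max_speed=60,threshold=30)); st("a")
im=imaging.capture("wrist"); 
p,o=tool(tray(-83.5,2,5.1),TY); print(bot.movel(p,o,max_speed=25,threshold=25)); st("b"); print(np.round(p,1))
im2=imaging.capture("wrist"); cv2.imwrite("pics/push.png",np.hstack([im[:260,120:390],im2[:260,120:390]]))
```

```text
False
a t 17.2 tcp [ 512.9 -335.7   65.4] F [ 1.9 -1.9  3.9] T [-0.59 -0.27  0.08] op 0.269 gf 108.7
False
b t 18.8 tcp [ 495.1 -306.7   65.4] F [ 2.7 -2.7  6.3] T [-0.68 -0.23  0.06] op 0.268 gf 109.1
[ 495.2 -306.9   65.3]
```

View pics/push.png

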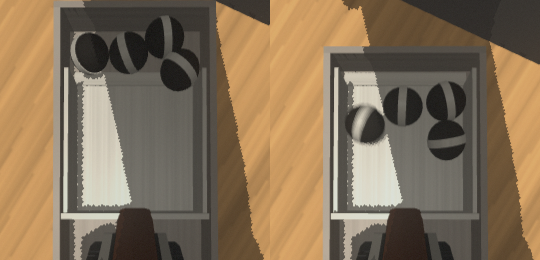

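Run:
```python
from h import *
for a,z in ((.1,5.6),(.2,6)): bot.movel(*tool(tray(-24,2,z),TY,a,pivot=BACK),max_speed=20)
bot.movel(*tool(tray(-24,2,140),TY,.2,pivot=BACK),max_speed=100); st("lift")
im=imaging.capture("wrist")
yw=np.radians(-30); L=BOX+[20*np.cos(yw),20*np.sin(yw),0]
bot.movel(*tool(L+[0,0,110],yw,.2,pivot=LIP),max_speed=110); bot.dwell(.3); st("box")
im2=imaging.capture("wrist"); im3=imaging.capture("scene")
cv2.imwrite("pics/carry.png",np.hstack([im[:300,90:420],im2[:300,60:450]]))
```

```text
lift t 21.2 tcp [ 500.8 -316.2  195.1] F [-0.1  0.6 -3.6] T [-0.82 -0.53 -0.06] op 0.267 gf 108.4
box t 23.5 tcp [ 582.4 -137.5  141.1] F [ 0.4 -0.4 -3. ] T [-0.52 -0.84  0.01] op 0.268 gf 108.1
```

View pics/carry.png

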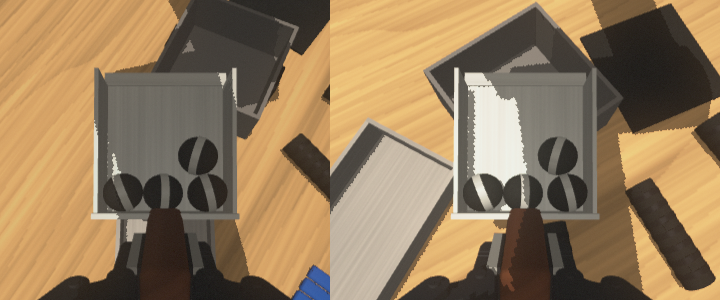

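Run:
```python
from h import *
yw=np.radians(-30); L=BOX+[28*np.cos(yw),28*np.sin(yw),0]
P=[(.2,76),(0,74),(-.25,68),(-.55,60),(-.85,56),(-1.1,54)]
for a,z in P: 
    assert bot.solve_ik(*tool(L+[0,0,z],yw,a,pivot=LIP))is not None
for a,z in P:
    bot.movel(*tool(L+[0,0,z],yw,a,pivot=LIP),max_speed=70); 
bot.dwell(1); st("tipped")
im=imaging.capture("wrist"); im2=imaging.capture("scene")
for a,z in ((-.85,70),(-.55,85),(0,120)): bot.movel(*tool(L+[0,0,z],yw,a,pivot=LIP),max_speed=120)
st("up")
im3=imaging.capture("side")
cv2.imwrite("pics/tip.png",np.hstack([im[:300,60:450],cv2.resize(im3[170:384,150:400],(400,300))]))
```

```text
tipped t 28.6 tcp [471.8 -73.4 201.6] F [ 0.3 -0.2 -1.4] T [0.46 0.85 0.01] op 0.271 gf 108.1
up t 30.6 tcp [ 580.8 -135.9  179. ] F [-0.3 -0.5 -2.3] T [-0.28 -0.43 -0.03] op 0.27 gf 108.0
```

View pics/tip.png

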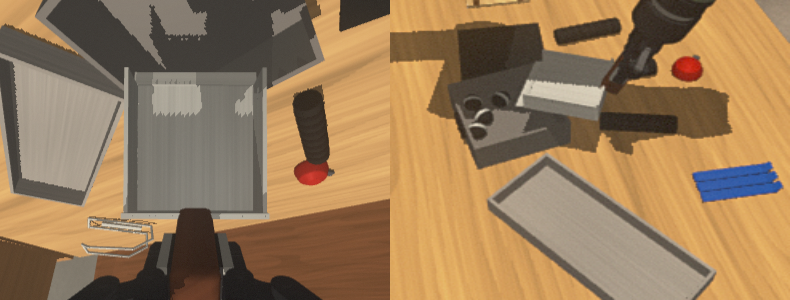

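Run:
```python
from h import *
yw=np.radians(-22)
bot.movel(*tool(PAD+[0,0,110],yw),max_speed=180)
bot.movel(*tool(PAD+[0,0,12],yw),max_speed=120)
print(bot.movel(*tool(PAD+[0,0,1],yw),max_speed=15,threshold=6)); st("down")
effector.grip(0.75); st("open")
p,o=tool(PAD+[0,0,5],yw); z=R.from_euler("xyz",o).as_matrix()[:,2]
bot.movel((np.array(bot.get_state()["tcp_pos"])-100*z).tolist(),o,max_speed=120)
for n,p in (("g",(600,60,220)),("r",(560,330,200))):
    bot.move_ptp(list(p),down(np.pi)); bot.dwell(.3); c=cam("wrist"); im=imaging.capture("wrist")
    np.savez(f"w_{n}.npz",K=c[0],r=c[1],p=c[2],im=im)
    cv2.imwrite(f"pics/{n}.png",cv2.resize(im[:260,60:460],None,fx=2,fy=2))
st()
```

```text
True
down t 33.6 tcp [531.7  96.7  64.3] F [ 0.6 -0.4  4.5] T [-0.18 -0.06  0.05] op 0.267 gf 108.9
open t 34.1 tcp [531.   96.7  63.4] F [ 0.4  0.4 -0.4] T [-0.13 -0.31 -0.  ] op 0.749 gf 0.0
 t 37.2 tcp [560.5 329.1 200.2] F [ 0.6 -0.9  0.5] T [ 0.01 -0.07  0.02] op 0.748 gf 0.0
```

View pics/g.png

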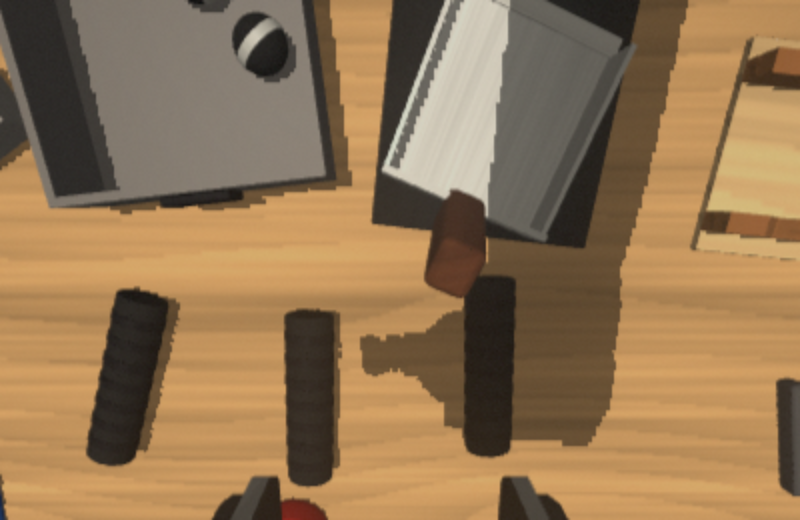

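View pics/r.png

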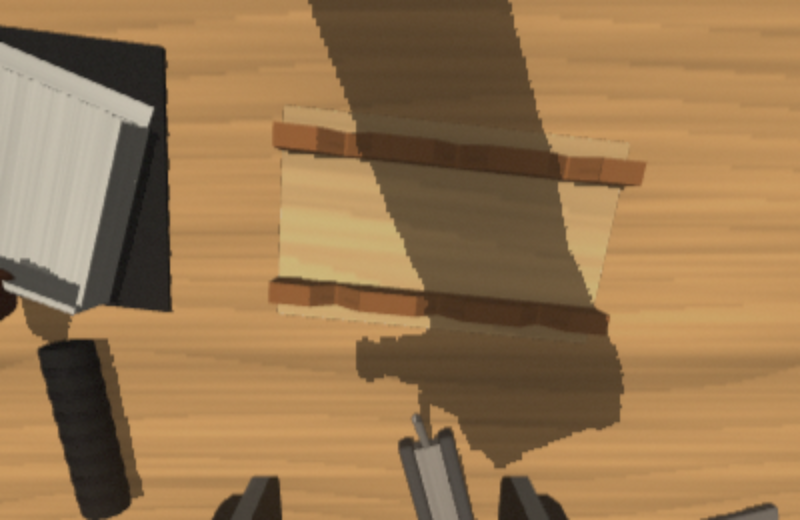

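Run:
```python
from h import *
cr=lambda uv:np.array(uv)/2.+[60,0]
c=ld("r"); q=px2w(c,cr([(273,135),(644,173),(269,291),(607,322)]),34)[:,:2]; print(q.round(1).tolist(),"len",np.linalg.norm(q[1]-q[0]),np.linalg.norm(q[3]-q[2]),"gap",np.linalg.norm(q[:2].mean(0)-q[2:].mean(0)))
v=(q[1]-q[0])+(q[3]-q[2]); print("rack ctr",q.mean(0),"yaw",np.degrees(np.arctan2(-v[0],v[1])),[np.degrees(np.arctan2(-w[0],w[1])) for w in (q[1]-q[0],q[3]-q[2])])
b=px2w(c,cr([(283,106),(629,142),(278,316)]),8)[:,:2]; print("base corners",b.round(1).tolist(),np.linalg.norm(b[1]-b[0]))
c=ld("g")
im=np.load("w_g.npz")["im"]; hsv=cv2.cvtColor(im,cv2.COLOR_BGR2HSV)
m=((hsv[...,2]<62)).astype(np.uint8); m[:132]=0; m[243:]=0
m=cv2.morphologyEx(m,cv2.MORPH_OPEN,np.ones((5,5)))
for k in cv2.findContours(m,0,2)[0]:
    if cv2.contourArea(k)<800: continue
    r=cv2.minAreaRect(px2w(c,k[:,0],18)[:,:2].astype(np.float32)); print("grip",cv2.boundingRect(k),np.round(r[0],1),np.round(r[1],1),round(r[2],1))
for e in ([(142,297),(112,455)],[(309,318),(311,478)],[(490,283),(489,447)]):
    g=px2w(c,cr(e),18)[:,:2]; d=g[1]-g[0]; print("manual",g.mean(0).round(1),np.linalg.norm(d).round(1),np.degrees(np.arctan2(d[1],d[0])))
```

```text
[[443.0, 266.7], [462.1, 465.9], [525.4, 258.4], [543.9, 456.6]] len 200.10368763228504 199.12312258051696 gap 82.60793753029179
rack ctr [493.60117816 361.89827978] yaw -5.4017559620647235 [np.float64(-5.4641693474866635), np.float64(-5.339035227058765)]
base corners [[425.3, 268.2], [444.3, 466.2], [545.5, 257.0]] 198.9176514697748
grip (203, 156, 24, 87) [645.9   3.9] [ 31.2 127.2] 88.0
grip (104, 145, 40, 87) [ 631.1 -121.2] [ 34.3 132.2] 70.4
grip (292, 138, 26, 90) [622.3 125.7] [126.3  32.4] 2.6
manual [ 629.4 -119.9] 119.3 -18.74099751964538
manual [645.5   4.4] 117.7 -2.075146411371487
manual [621.7 126.6] 115.7 3.1214418587073367
```

```bash
cat >> h.py <<'E'
RK=np.array([494.,361.8,0]); RY=np.radians(-5.4)
def pickplace(g,gy,k):
    o=down(np.pi+gy)
    bot.move_ptp([g[0],g[1],110],o); effector.grip(1.0,effort=45)
    print(bot.movel([g[0],g[1],1.5],o,max_speed=90,threshold=15)); st("at"); z0=bot.get_state()["tcp_pos"][2]
    effector.grip(0.0); st("grip")
    n=RK+R.from_euler("z",RY).apply([0,(k-2)*62,0]); o2=down(np.pi+RY)
    bot.movel([g[0],g[1],130],o,max_speed=120); st("lift")
    bot.movel([n[0],n[1],130],o2,max_speed=170)
    zt=42.6-(16-z0)
    bot.movel([n[0],n[1],zt+15],o2,max_speed=100)
    print(bot.movel([n[0],n[1],zt-1],o2,max_speed=20,threshold=8)); st("placed")
    effector.grip(0.55); bot.movel([n[0],n[1],130],o2,max_speed=100); st("done")
E
python3 - <<'E'
from h import *
bot.move_ptp([622,126,160],down(np.pi+np.radians(2.8)))
pickplace((622,126.2),np.radians(2.8),3)
E
```

```text
False
at t 40.1 tcp [622.6 126.2   2.2] F [0.3 0.9 0.4] T [ 0.02  0.01 -0.05] op 1.003 gf 0.0
grip t 40.7 tcp [622.2 126.2   1.9] F [-1.1 -0.5  3.7] T [-0.01  0.12  0.04] op 0.36 gf 44.4
lift t 41.9 tcp [621.3 126.2 129. ] F [-0.6 -0.  -0.2] T [-0.04 -0.01  0.  ] op 0.358 gf 44.5
True
placed t 45.7 tcp [499.9 424.2  28.6] F [-0.5  0.   4.6] T [-0.04  0.08 -0.04] op 0.359 gf 44.9
done t 47.2 tcp [499.3 423.2 129.1] F [-0.4  0.  -0.4] T [ 0.01 -0.04 -0.03] op 0.557 gf 0.0
```

Run:
```python
from h import *
bot.move_ptp([645,4,150],down(np.pi)); pickplace((645.7,4),np.radians(-2),2)
bot.move_ptp([630,-120,150],down(np.pi+np.radians(-19))); pickplace((630.2,-120.6),np.radians(-19.2),1)
ims=[]
for n,p in (("r3",(560,330,200)),("b3",(560,20,220))):
    bot.move_ptp(list(p),down(np.pi)); bot.dwell(.3); c=cam("wrist"); im=imaging.capture("wrist")
    np.savez(f"w_{n}.npz",K=c[0],r=c[1],p=c[2],im=im); ims.append(im[:250,56:456])
cv2.imwrite("pics/final.png",np.hstack([ims[1],ims[0]])); st()
```

```text
False
at t 51.0 tcp [646.3   3.9   2.2] F [-0.1 -0.  -0.5] T [-0.02 -0.04 -0.04] op 0.999 gf 0.0
grip t 51.5 tcp [645.9   4.    1.9] F [-0.9  0.1  2.9] T [ 0.01  0.11 -0.07] op 0.362 gf 44.4
lift t 52.7 tcp [645.   4. 129.] F [-0.2 -0.6 -1.3] T [-0.01  0.04 -0.04] op 0.355 gf 44.5
True
placed t 57.0 tcp [494.1 362.5  28.5] F [-0.6 -0.   4.7] T [-0.07  0.09 -0.02] op 0.359 gf 44.9
done t 58.5 tcp [493.5 361.5 129.2] F [-0.  -1.3 -1.1] T [0.03 0.01 0.05] op 0.55 gf 0.0
False
at t 62.4 tcp [ 630.8 -120.8    2.2] F [-0.  -0.8  0.4] T [-0.02  0.03 -0.03] op 1.0 gf 0.0
grip t 62.9 tcp [ 630.4 -120.7    1.9] F [-0.6  0.4  4.9] T [ 0.05  0.16 -0.  ] op 0.359 gf 44.4
lift t 64.2 tcp [ 629.5 -120.4  129. ] F [ 1.   0.7 -1.1] T [-0.    0.    0.01] op 0.356 gf 44.5
True
placed t 68.7 tcp [488.2 300.8  28.5] F [-0.4  0.6  4.5] T [ 0.01  0.03 -0.01] op 0.36 gf 44.9
done t 70.2 tcp [487.6 299.8 129.3] F [-0.5  0.9 -0.8] T [ 0.01 -0.03  0.03] op 0.554 gf 0.0
 t 72.5 tcp [560.1  20.7 219.8] F [-0.1  0.3  0.3] T [0.01 0.02 0.07] op 0.547 gf 0.0
```

View pics/final.png

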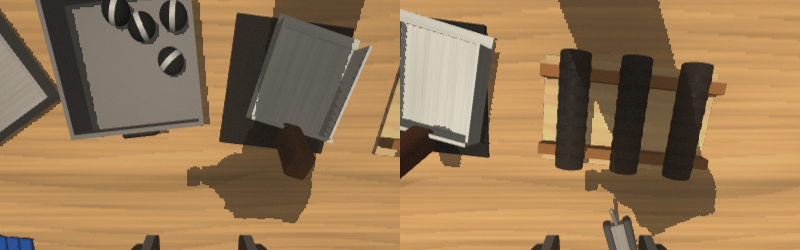

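Run:
```python
from h import *
cr=lambda uv:np.array(uv)+[56,0]
c=ld("b3"); l=px2w(c,cr([(281,14),(359,39)]),5)[:,:2]; b=px2w(c,cr([(247,117),(324,141)]),44)[:,:2]
d=b.mean(0)-l.mean(0); o=(l.mean(0)+b.mean(0))/2
print("scoop",o,np.linalg.norm(l[1]-l[0]),np.linalg.norm(b[1]-b[0]),np.linalg.norm(d),np.degrees(np.arctan2(d[1],d[0])),"off",np.linalg.norm(o-PAD[:2]))
c=ld("r3")
for e in ([(175,50),(169,168)],[(238,56),(223,173)],[(298,64),(277,179)]):
    g=px2w(c,cr(np.array(e)-[0,0]),43)[:,:2]; print("grip",(R.from_euler("z",-RY).apply(np.r_[g.mean(0),0]-RK)).round(1), np.linalg.norm(g[1]-g[0]).round(),(np.degrees(np.arctan2(*(g[1]-g[0])[::-1])-RY)).round(1))
```

```text
scoop [450.30016108 142.43727368] 98.47484461180566 97.0628441814629 120.52172188480415 -19.438731580757484 off 20.778471385875672
grip [ -1.3 -62.6   0. ] 122.0 0.5
grip [-1.6  0.7  0. ] 123.0 0.0
grip [-0.2 63.5  0. ] 122.0 0.8
```

Run:
```python
from h import *
o0=np.array([450.3,142.4,4]); y0=np.radians(-19.8)
p,o=tool(o0,y0); z=R.from_euler("xyz",o).as_matrix()[:,2]
effector.grip(1.0); bot.move_ptp((np.array(p)-90*z).tolist(),o); bot.movel(p,o,max_speed=100)
effector.grip(0.0,effort=90); st("grip")
bot.movel(*tool(o0+[0,0,20],y0),max_speed=60)
bot.movel(*tool(PAD+[0,0,24],y0),max_speed=60); bot.movel(*tool(PAD+[0,0,8],y0),max_speed=60)
print(bot.movel(*tool(PAD+[0,0,1],y0),max_speed=15,threshold=6)); st("down")
effector.grip(0.75); s=bot.get_state(); bot.movel((np.array(s["tcp_pos"])-100*z).tolist(),o,max_speed=120)
bot.move_ptp([560,20,260],down(np.pi)); bot.dwell(.5); c=cam("wrist"); im=imaging.capture("wrist"); im2=imaging.capture("scene")
np.savez("w_z.npz",K=c[0],r=c[1],p=c[2],im=im); st()
cv2.imwrite("pics/z.png",np.hstack([im[:300,60:460],im2[80:380,60:460]]))
```

```text
grip t 75.2 tcp [521.9 117.1  64.6] F [1.1 0.4 3.1] T [ 0.35 -0.31 -0.21] op 0.269 gf 87.8
True
down t 76.9 tcp [533.   99.4  64.6] F [-0.  -1.3  5.7] T [ 0.07 -0.05 -0.04] op 0.269 gf 87.9
 t 79.5 tcp [560.1  20.  259.7] F [0.7 0.5 1. ] T [-0.03 -0.06 -0.  ] op 0.747 gf 0.0
```

View pics/z.png

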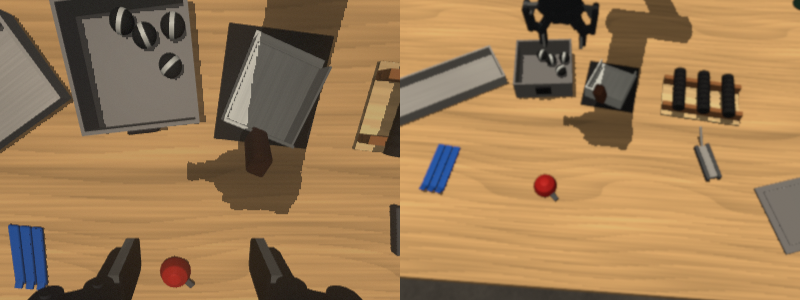

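The picture shows the scoop centred on its mat (about (275,90)) and four plugs in the box. Three grips sit in the rack notches, the tray is empty, and the levers, hex keys and bell are undisturbed.

```bash
python3 -c "
from bench import bot, imaging, effector
print(bot.sign_off())"
```

```text
the job is handed in; nothing more can be done
None
```

I handed the job in at about 80 s of the 210 s allowed: all 4 plugs are in the box, all 3 grips are in their own rack notches, and the scoop is flat in the middle of its mat (I re-centred it after it shifted about 2 cm); the judge returned no result.

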